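Pour bolts from a spouted carton on a tipping stand

TASK

On the tipping stand is a small open cardboard carton with three hex bolts in it. With the carton still level, pull its folded spout right out and down until it is about horizontal; then tip the carton forward by the steel bar at its back, nearly as far as it goes, so that all three bolts pour into the grey tray, and let it back down to level. Leave the spout of the other carton, which stands directly on the table, folded.

Things in the scene. Friction and masses are not known exactly. Their poses are not given: they have to be found in the camera images.
- stand: Fixed grey steel tipping stand, base plate 165 x 136 mm. Origin on the table straight below the tipping axis, in the middle of the stand's width; x points from the spout side to the back (the tray lies on the -x side), z up. The tipping axis runs along y at z = 115 mm, between two side plates (outside faces at y = +-72 mm, top at z = 123 mm).
- carton (a joint): Tipping angle of the carton in the stand, rad: 0 is level, resting on the stand; positive tips the spout side (-x) down about the tipping axis; stop at 1.0. It falls back to 0 under its own weight when let go (about 0.5 kg, some 3 N at the bar).
- carton_mouth (a point): Middle of the open top of the cardboard carton on the stand, level with its rim. The carton is 100 x 100 mm inside, 75 mm deep, walls 3 mm; when level its floor is at z = 118 mm, its rim at z = 193 mm, and it reaches from x = -3 to x = 103 mm in the stand's frame.
- spout (a joint): Opening angle of the carton's spout, rad: 0 is folded up, forming the middle of the front wall; positive swings its top outward (-x of the stand) and down; stop at 1.55 (horizontal). It stays where it is left (0.03 N m of friction).
- spout_crease (a point): Middle of the crease on which the spout turns, parallel to the stand's y; at x = -1.5, z = 114.5 mm in the stand's frame when the carton is level. The spout is a cardboard panel 95 mm wide, 3 mm thick, with 18 mm wings along both sides that reach into the carton (90 mm clear between them). It can be pushed out from inside the carton with closed fingers, or drawn by its lip.
- spout_lip (a point): Middle of the rounded lip, 8 mm thick and 36 mm long, at the free edge of the spout, 98 mm from its crease; folded, it stands up 20 mm above the carton's rim.
- tip_bar (a point): Middle of the round steel bar, 10 mm thick and 115 mm long, parallel to the stand's y, that is fixed to the carton's cradle above and behind the carton's back top edge; 131 mm along x and 106 mm up from the tipping axis when level. It moves on a circle of 169 mm radius about the tipping axis. It can be pinched from above and turns between the fingers.
- tray: Fixed open grey plastic tray, 150 mm (its x, along the stand's x) x 130 mm, 38 mm high, walls and floor 3 mm, in front of the stand's spout side. Origin at the centre of its underside.
- bolt_1: Yellow zinc hex bolt, 48 x 22 x 17 mm, 38 g, lying in the carton on the stand. Origin at the centre of its underside as it lies at the start.
- bolt_2: A second bolt like bolt_1, beside it in the carton.
- bolt_3: A third bolt like bolt_1, beside it in the carton.
- spare_spout (a joint): Opening angle, rad, of the spout of the other, empty carton of the same kind, which stands directly on the table; 0 is folded. To be left alone.

How it is judged:
By the outcome, as a careful person would: the job done as asked, in the order asked, and still so for the second after the job is handed in, with the robot touching nothing.
It also fails if it takes over 58 s, if anything falls off the work surface, if the arm or the gripper's body presses on something with over 40 N, if the wrist force passes 120 N, or if a joint passes its speed limit or range.

ROBOT

A 6-joint arm with a two-finger parallel gripper is mounted at the origin on a cart in front of the work surface, level with it; the furniture and walls round the work are solid. World frame = base frame: x ahead of the robot, y to its left, z up, the work surface at z = 0. Lengths are in m, angles in rad, forces in N, time in s.
With the tool pointing down it reaches from about 0.375 to 0.925 m from the base axis. Payload 5.7 kg.
Tool frame: the origin (TCP) lies at the very end of the fingers, on their centre line; the grasp point (between the pads) lies 19 mm behind it; z points along the fingers, y is the line along which they close (so a half turn about z gives the same grasp; the last joint's range is limited). The gripper opens to 85 mm and grips with 20 to 120 N. Pads are 22 mm wide; open, the fingers measure 114 mm over their backs; the gripper's body (76 mm by 85 mm) begins 54 mm behind the grasp point. The pads swing forward as they close: fully open they stand 13 mm farther back than shut.
Start: joints at [-1.375, 0.359, 1.51, -0, 1.272, -0.115], TCP at [0.183, -0.571, 0.231] pointing down, gripper open.
Joint ranges: [-2.97, 2.97], [-1.01, 2.36], [0.21, 2.38], [-0.96, 4.11], [0.2, 2.71], [-2.98, 2.98]. Speed limits (rad/s): [2.39, 2.39, 3.14, 3.14, 3.14, 3.14].

INTERFACE

Orientations are given as a unit quaternion [x, y, z, w].
In Python, from workcell import manip gives the robot as it stands.
- The arm moves only by the tool shift_gripper, called after "Emit:" as name(argument=value, ...) on one line, values as JSON. Schema: {"type":"object","properties":{"deltas":{"type":"string"},"aperture":{"type":"number"},"clamp_n":{"type":"number"},"only":{"type":"string"},"quiet":{"type":"boolean"},"lines":{"type":"string"}},"required":["deltas"],"additionalProperties":false}. deltas is a string of 1 to 10 rows, parted by semicolons, with the numbers parted by commas; each row has 6 numbers: dx, dy, dz in m, then a rotation vector rx, ry, rz in rad; each row shifts and turns the commanded pose from where the row before left it, along the tool's axes as they then stand; what a row does not reach is not made up. A row lasts 1/12 s, in which the tool goes at most 0.0417 m and 0.125 rad, less where a joint would pass 70% of its speed; a pose out of reach is approached as far as the arm can. aperture is the opening from 0.0 (shut) to 1.0 (fully open), set as the call begins (left out keeps the last). The fingers move at their own pace and stop on an object; clamp_n is the grip in N (left out, the last holds). Time passes only in rows, so rows that do not move let the fingers close. The tool returns the time, the measured TCP pose, the force, the opening and the grip force at its end. only (a regular expression) keeps the lines of the reply that match it, lines (a string "A,B") keeps lines A to B, and quiet returns only ok. Input that does not fit is refused with a message, and nothing moves.
- manip.get_state(): the state, without advancing time (a new reading comes with each control period).
- manip.capture(name): name is "scene" or "top" or "wrist"; returns a dict with "img" (420x560x3 uint8, blue, green, red), "fx", "fy", "cx", "cy" (pixels), "world_to_cam" (4x4, takes a point from world to camera coordinates); the wrist camera has in their place "hand_eye" (4x4, takes a point from camera to tool coordinates, whose origin is the TCP and whose axes are the flange's). Camera axes: x right, y up, looking along -z (the intrinsics and any distortion apply to the point x, -y, -z); pixel columns grow to the right and rows downward; lengths in m; the calibration is good to about 2 mm. A picture is of the moment at which its call begins: read the wrist's pose just before it. There is no depth.
- manip.close_job(): hands the job in; it is judged then, once.
The state is a dict: "clock": time; "q": joint angles; "joint_velocities": joint speeds; "effort": joint torques, N m; "eef_pos": TCP position; "eef_rot": TCP orientation; "ft_force": force on the tool from outside, world axes, zero at the start; "torque": the same for the moment, N m; "grip_width": opening from 0.0 (shut) to 1.0 (fully open); "grip_force": force on a finger pad.
Only numpy, scipy, OpenCV 4.12 (cv2) and the standard library are available. Lean on these libraries where they do the work, as an engineer would, in place of code of your own. Each camera call takes 0.05 s, during which the arm holds its last target. There are 200 camera calls.

## Working session

There is one attempt and no reset: what is moved stays moved. The work goes in short steps, Python scripts to look and compute and a tool call to move; the robot and the scene stay as the last step left them, time stands still between calls to the robot, and variables do not carry over. Pictures are saved under pics/ and viewed, at most 13 in all, crops included, and the job is handed in when it is done.

```bash
ls; mkdir -p pics; python3 - <<'E'
from workcell import manip
import cv2,numpy as np
for n in("scene","top"):
    c=manip.capture(n);cv2.imwrite(f"pics/{n}0.png",c["img"])
    np.savez(f"pics/{n}0.npz",**c); print(n,c["fx"],c["cx"],c["cy"],c["world_to_cam"].round(3).tolist() if hasattr(c["world_to_cam"],'round') else c["world_to_cam"],[k for k in c])
s=manip.get_state();print(s)
E
```

```text
pics
workcell.py
scene 393.0449861220605 280.0556585419659 214.82889824863247 [[-0.827, -0.561, 0.022, 0.401], [0.314, -0.43, 0.847, -0.288], [-0.466, 0.707, 0.532, -0.94], [0.0, 0.0, 0.0, 1.0]] ['img', 'fx', 'fy', 'cx', 'cy', 'world_to_cam']
top 479.55144835267623 281.17756451189064 219.85823948402876 [[-0.016, -1.0, 0.008, 0.017], [0.993, -0.014, 0.119, -0.521], [-0.119, 0.01, 0.993, -1.466], [0.0, 0.0, 0.0, 1.0]] ['img', 'fx', 'fy', 'cx', 'cy', 'world_to_cam']
{'clock': 0.1, 'q': array([-1.37512708e+00,  3.59426863e-01,  1.51136237e+00,  1.15702032e-05,
        1.27249171e+00, -1.15103860e-01]), 'joint_velocities': array([ 0.00064211, -0.00295838, -0.00413091,  0.00051832, -0.00093451,
       -0.00093971]), 'effort': array([ 1.01198766e-03, -5.28648555e+01, -2.79351157e+01, -1.02929832e-04,
        5.03374889e-03, -9.99691935e-06]), 'eef_pos': array([ 0.18334797, -0.57063791,  0.23052676]), 'eef_rot': array([ 9.87951693e-01,  1.54760268e-01, -2.84714426e-05, -8.43680121e-04]), 'ft_force': array([ 0.11117321,  0.60817124, -0.7746054 ]), 'torque': array([ 0.00555626, -0.03852837, -0.01765621]), 'grip_force': 0.0, 'grip_width': 0.9964909770919669}
```

View pics/scene0.png

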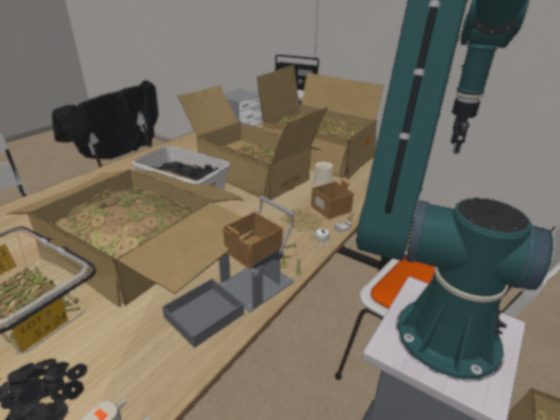

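View pics/top0.png

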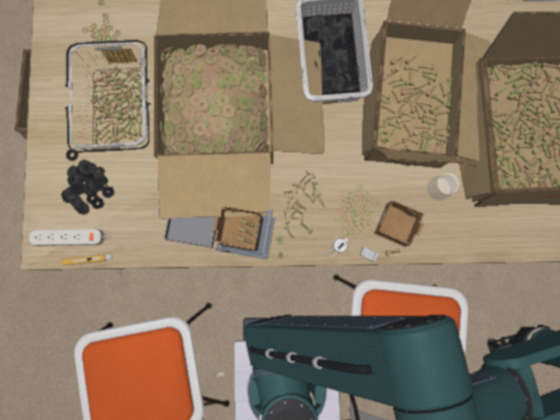

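The top view shows the stand with its carton at about (242,230), the tray on its left at (190,231) and the spare carton at (399,222). The spout therefore faces world +y. I'll enlarge both views.

```bash
python3 - <<'E'
import cv2
a=cv2.imread("pics/top0.png")[195:270,155:285];b=cv2.imread("pics/scene0.png")[185:345,155:315]
cv2.imwrite("pics/topc.png",cv2.resize(a,None,fx=6,fy=6,interpolation=cv2.INTER_CUBIC))
cv2.imwrite("pics/scenec.png",cv2.resize(b[:150],None,fx=4,fy=4,interpolation=cv2.INTER_CUBIC))
E
```

```text
(no output)
```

View pics/topc.png

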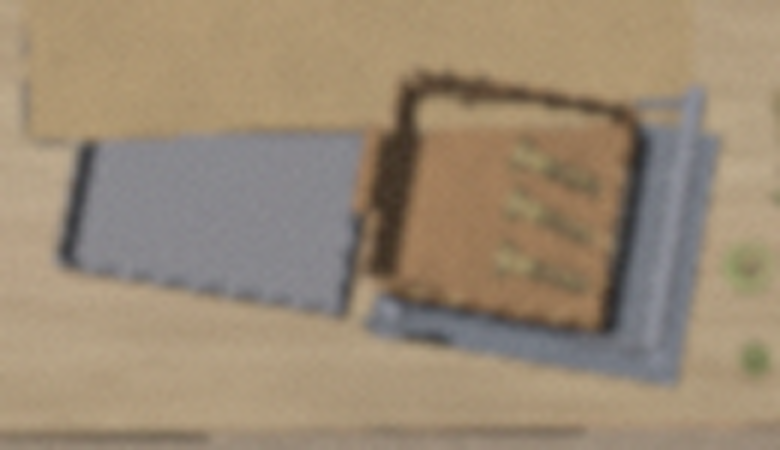

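View pics/scenec.png

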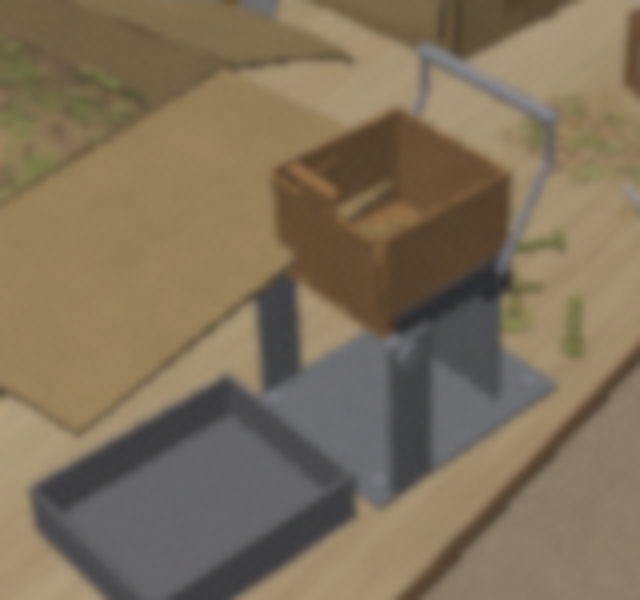

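The crops show the bar ends (top 695,92 / 652,348; scene 425,48 / 552,118), the rim corners and the lip (top ~367,170; scene ~312,177). I'll triangulate these and fit the stand pose.

```bash
cat > h.py <<'E'
import numpy as np
from scipy.optimize import least_squares
def load(n):return dict(np.load(f"pics/{n}.npz"))
def proj(c,P):
    q=c["world_to_cam"][:3,:3]@np.array(P).T+c["world_to_cam"][:3,3:4]
    return np.array([c["cx"]+c["fx"]*q[0]/-q[2],c["cy"]+c["fy"]*-q[1]/-q[2]]).T
def S2W(p,P):
    P=np.atleast_2d(P);c,s=np.cos(p[2]),np.sin(p[2])
    return np.c_[p[0]+c*P[:,0]-s*P[:,1],p[1]+s*P[:,0]+c*P[:,1],P[:,2]]
E
cat > fit.py <<'E'
from h import *
t,s=load("top0"),load("scene0")
M={"barF":(131,57.5,221),"barN":(131,-57.5,221),"bF":(103,53,193),"bN":(103,-53,193),"fF":(-3,53,193),"fN":(-3,-53,193),"lip":(-1.5,0,212.5)}
T={"barF":(695,92),"barN":(652,348),"bF":(634,116),"bN":(608,330),"fF":(408,82),"fN":(378,287),"lip":(367,170)}
C={"barF":(425,48),"barN":(552,118),"bF":(398,111),"bN":(510,177),"fF":(275,175),"fN":(380,240),"lip":(312,176)}
k=list(M);P=np.array([M[i] for i in k])/1e3
a=np.array([T[i] for i in k])/6+[155,195]-.42;b=np.array([C[i] for i in k])/4+[155,185]-.38
for i,n in enumerate(k):
    r=least_squares(lambda X:np.r_[(proj(t,[X])-a[i]).ravel(),(proj(s,[X])-b[i]).ravel()],[.45,.1,.2]);print(n,r.x.round(4),"res",r.fun.round(1))
f=lambda p:np.r_[(proj(t,S2W(p,P))-a).ravel(),(proj(s,S2W(p,P))-b).ravel()]
r=least_squares(f,[.45,.1,-1.6],loss="soft_l1");print(r.x,f(r.x).reshape(2,-1,2).round(1).tolist())
E
python3 fit.py
```

```text
barF [0.5256 0.0398 0.2227] res [ 0.1  0.1 -0.2 -0. ]
barN [0.411  0.0613 0.2212] res [-0.1 -0.3  0.3  0. ]
bF [0.5219 0.0703 0.19  ] res [-0.5 -0.8  0.8  0.1]
bN [0.4236 0.0839 0.1843] res [-0.6 -1.   1.   0.1]
fF [0.5384 0.1748 0.1901] res [-0.3 -0.4  0.4  0.1]
fN [0.4444 0.1895 0.19  ] res [-0.6 -0.9  0.9  0.1]
lip [0.4945 0.1905 0.2155] res [-0.3 -0.4  0.4  0.1]
[ 0.49212265  0.18042562 -1.75774695] [[[-0.3, 0.7], [-0.5, -0.4], [-0.2, -2.0], [-2.6, -0.2], [0.0, -2.8], [-2.1, 0.4], [3.0, 0.4]], [[-0.0, 0.9], [-0.1, 0.2], [0.1, -1.4], [0.9, -1.5], [-1.2, -2.0], [1.1, 0.4], [3.5, -0.2]]]
```

Bar and rim agree with the model (origin ~(0.492, 0.180), yaw -1.757). The lip reads about 8 mm farther out than expected, so I'll check it with the wrist camera. First I'll move above the carton.

```bash
python3 - <<'E'
from h import *
t,s=load("top0"),load("scene0")
for n,a,b in [("flapL",(30/6+155-.4,138/6+195-.4),(80/4+154.6,432/4+184.6)),("trayFrontFar",(85/6+154.6,265/6+194.6),(35/4+154.6,490/4+184.6))]:
    r=least_squares(lambda X:np.r_[(proj(t,[X])-a).ravel(),(proj(s,[X])-b).ravel()],[.45,.1,.2]);print(n,r.x.round(3),r.fun.round(1))
E
```

```text
flapL [0.52  0.363 0.132] [ 0.2  0.2 -0.2 -0. ]
trayFrontFar [0.504 0.377 0.103] [-11.5 -14.1  13.    2.3]
```

Emit:
shift_gripper(deltas="0.03,-0.02,-0.015,0,0,0;0.03,-0.02,-0.015,0,0,0;0.03,-0.02,-0.015,0,0,0;0.03,-0.02,-0.015,0,0,0;0.03,-0.02,-0.015,0,0,0;0.03,-0.02,-0.015,0,0,0;0.03,-0.02,-0.015,0,0,0;0.03,-0.02,-0.015,0,0,0;0.03,-0.02,-0.015,0,0,0;0.03,-0.02,-0.015,0,0,0", aperture=0.0, clamp_n=30)

```text
clock: 0.93
eef_pos: [0.4085, -0.2873, 0.3818]
eef_rot: [0.988, 0.155, -0.0, -0.0]
ft_force: [0.3, 0.4, -0.5]
grip_width: -0.0
grip_force: 0.0
```

Emit:
shift_gripper(deltas="0.018,-0.035,0,0,0,0;0.018,-0.035,0,0,0,0;0.018,-0.035,0,0,0,0;0.018,-0.035,0,0,0,0;0.018,-0.035,0,0,0,0;0.018,-0.035,0,0,0,0;0.018,-0.035,0,0,0,0;0.018,-0.035,0,0,0,0;0.018,-0.035,0,0,0,0;0.018,-0.035,0,0,0,0")

```text
clock: 1.77
eef_pos: [0.4718, 0.1012, 0.3811]
eef_rot: [0.988, 0.155, -0.0, -0.0]
ft_force: [0.9, 0.1, 0.3]
grip_width: 0.0
grip_force: 0.0
```

Emit:
shift_gripper(deltas="0,0,0,0,0,0.124;0,0,0,0,0,0.124;0,0,0,0,0,0.124;0,0,0,0,0,0.124;0,0,0,0,0,0;0,0,0,0,0,0")

```text
clock: 2.27
eef_pos: [0.472, 0.0992, 0.381]
eef_rot: [0.996, -0.091, -0.0, 0.0]
ft_force: [0.1, -0.1, -0.0]
grip_width: -0.002
grip_force: 0.0
```

```bash
python3 - <<'E'
from workcell import manip
import cv2,numpy as np
s=manip.get_state();c=manip.capture("wrist");cv2.imwrite("pics/w1.png",c["img"]);np.savez("pics/w1.npz",p=s["eef_pos"],r=s["eef_rot"],**c)
print(s["q"],c["hand_eye"].round(3).tolist(),c["fx"])
E
```

```text
[6.38000404e-02 7.65458221e-02 1.51712489e+00 7.27019406e-05
 1.54861307e+00 1.81597144e+00] [[-0.001, 0.96, 0.281, 0.072], [1.0, 0.001, 0.0, 0.0], [-0.0, 0.281, -0.96, -0.143], [0.0, 0.0, 0.0, 1.0]] 336.98527315490645
```

View pics/w1.png

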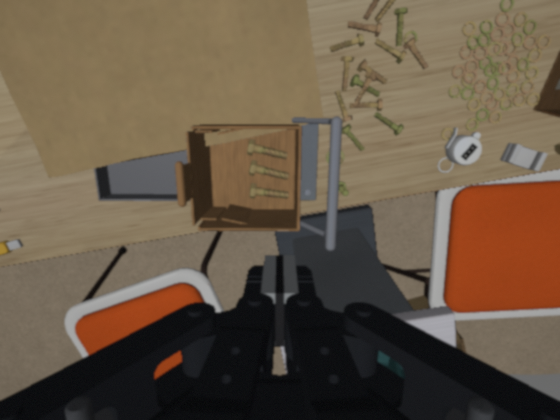

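The wrist view shows the lip at (181,185), the bar ends at (336,119) and (331,249), the rim corners, and a large box flap along (50,178)–(322,112). I'll triangulate with this view too.

```bash
cat >> h.py <<'E'
from scipy.spatial.transform import Rotation as R
def wrist(n):
    c=load(n);T=np.eye(4);T[:3,:3]=R.from_quat(c["r"]).as_matrix();T[:3,3]=c["p"]
    c["world_to_cam"]=np.linalg.inv(T@c["hand_eye"]);return c
def ray(c,uv,z):
    return least_squares(lambda X:(proj(c,[[X[0],X[1],z]])-uv).ravel(),[.5,.15]).x
E
cat > fit2.py <<'E'
from fit import *
w=wrist("w1")
W={"barF":(336,119),"barN":(331,249),"bF":(300,125),"bN":(299,230),"fF":(190,127),"fN":(195,228),"lip":(181,185)}
d=np.array([W[i] for i in k],float)
for i,n in enumerate(k):
    r=least_squares(lambda X:np.r_[(proj(t,[X])-a[i]).ravel(),(proj(s,[X])-b[i]).ravel(),(proj(w,[X])-d[i]).ravel()],[.45,.1,.2]);print(n,r.x.round(4),"res",r.fun.round(1))
g=lambda p:np.r_[f(p),(proj(w,S2W(p,P))-d).ravel()]
r=least_squares(g,[.45,.1,-1.6],loss="soft_l1");p=r.x;print(p,g(p).reshape(3,-1,2)[2].round(1).tolist())
for uv in[(50,178),(322,112)]: print("flap",ray(w,uv,.13))
print("tray front-near corner",ray(w,(100,199),.038),"world lip/bar/mouth",S2W(p,np.array([[-1.5,0,212.5],[131,0,221],[50,0,193],[-98,0,115],[-98,47,115]])/1e3).round(4).tolist())
E
python3 fit2.py | tail -12
```

```text
[ 0.49212265  0.18042562 -1.75774695] [[[-0.3, 0.7], [-0.5, -0.4], [-0.2, -2.0], [-2.6, -0.2], [0.0, -2.8], [-2.1, 0.4], [3.0, 0.4]], [[-0.0, 0.9], [-0.1, 0.2], [0.1, -1.4], [0.9, -1.5], [-1.2, -2.0], [1.1, 0.4], [3.5, -0.2]]]
barF [0.5288 0.0381 0.2202] res [ 0.7 -0.9 -0.8  0.2  0.   0.4]
barN [0.4103 0.0597 0.2218] res [ 0.4 -0.   0.8 -0.4 -0.4 -0.2]
bF [0.5275 0.0678 0.1854] res [ 0.4 -2.5 -0.3  0.5  0.1  0.9]
bN [0.4223 0.0863 0.1864] res [-1.5 -0.6  1.   0.   0.3 -0.2]
fF [0.5449 0.1733 0.1861] res [ 0.4 -2.5 -1.   0.3  0.4  1. ]
fN [0.4453 0.1922 0.1912] res [-1.6 -1.2 -0.2  0.1  0.8  0.3]
lip [0.4959 0.1884 0.2131] res [ 0.6 -0.8  0.6  0.3 -0.3  0.1]
[ 0.49413821  0.17885304 -1.75361529] [[-1.2, 3.1], [-1.8, -3.6], [0.5, 1.2], [-0.4, 1.2], [-0.8, -0.8], [1.8, 3.2], [8.7, 0.0]]
flap [0.51965249 0.36570442]
flap [0.53539003 0.0382863 ]
tray front-near corner [0.47069597 0.36973069] world lip/bar/mouth [[0.4944, 0.1803, 0.2125], [0.4703, 0.05, 0.221], [0.485, 0.1297, 0.193], [0.512, 0.2752, 0.115], [0.5582, 0.2667, 0.115]]
```

```bash
cat > ov.py <<'E'
from fit2 import *
import cv2
def draw(c,im,m,o,P3,col,names=False):
    q=((proj(c,P3)-o+.5)*m).round().astype(int);cv2.polylines(im,[q],True,col,1)
cs=np.array
def allp(c,im,m,o):
    for y in(-72,72): draw(c,im,m,o,S2W(p,cs([[-8,y,0],[-8,y,123],[8,y,123],[8,y,0]])/1e3),(255,0,0))
    draw(c,im,m,o,S2W(p,cs([[-3,-53,193],[-3,53,193],[103,53,193],[103,-53,193]])/1e3),(0,255,0))
    draw(c,im,m,o,S2W(p,cs([[-3,-47,115],[-3,47,115],[-100,47,115],[-100,-47,115]])/1e3),(0,0,255))
    draw(c,im,m,o,cs([[.5197,.3657,.13],[.5354,.0383,.13]]),(255,0,255))
S=cv2.imread("pics/scene0.png")[185:335,155:315];S=cv2.resize(S,None,fx=3,fy=3,interpolation=cv2.INTER_CUBIC);allp(s,S,3,cs([155,185]))
V=cv2.imread("pics/w1.png")[80:280,40:360];V=cv2.resize(V,None,fx=1,fy=1);V=cv2.resize(V,(480,300));
V=cv2.imread("pics/w1.png")[90:240,80:353][:, :];V=cv2.resize(V,None,fx=1.15,fy=1.15) if 0 else V
V=cv2.resize(V[:, :160],None,fx=2,fy=2,interpolation=cv2.INTER_CUBIC);allp(w,V,2,cs([80,90]))
o=np.zeros((450,800,3),np.uint8);o[:,:480]=S;o[:300,480:800]=V;cv2.imwrite("pics/ov.png",o)
E
python3 ov.py >/dev/null
```

```text
(no output)
```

View pics/ov.png

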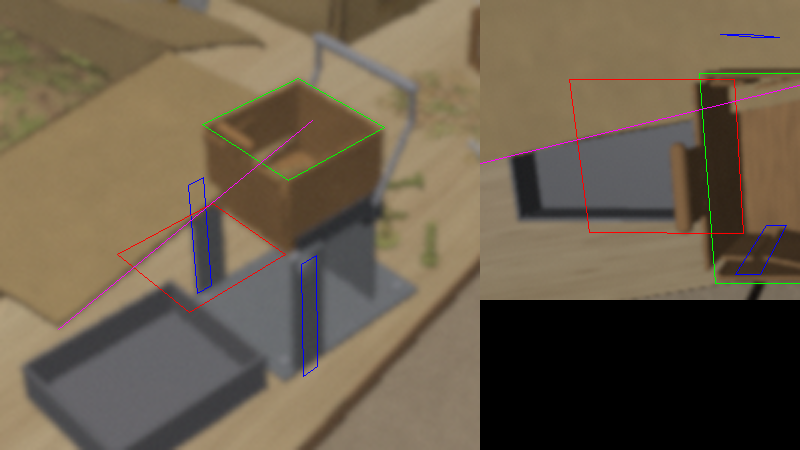

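The overlay confirms the stand fit. The box flap's edge (z≈0.13) visibly cuts into the far side of the carton, so I'll stay clear of it and watch the forces. Tool x is stand +y, tool y is stand +x, and the closed fingers are ready. Next I'll insert them and push the spout out.

Emit:
shift_gripper(deltas="0,-0.0036,0.0206,0,0,0;0,-0.0036,0.0206,0,0,0;0,-0.0036,0.0206,0,0,0;0,-0.0036,0.0206,0,0,0;0,-0.0036,0.0206,0,0,0;0,-0.0036,0.0206,0,0,0;0,-0.0036,0.0206,0,0,0;0,-0.0036,0.0206,0,0,0;0,-0.0036,0.0206,0,0,0;0,-0.0036,0.0206,0,0,0")

```text
clock: 3.15
eef_pos: [0.479, 0.1346, 0.1744]
eef_rot: [0.996, -0.091, 0.0, -0.0]
ft_force: [-0.5, 0.5, 0.1]
grip_width: -0.003
grip_force: 0.0
```

Emit:
shift_gripper(deltas="0,-0.016,0,0,0,0;0,-0.016,0,0,0,0;0,-0.016,0.001,0,0,0;0,-0.015,0.0025,0,0,0;0,0,0,0,0,0")

```text
clock: 3.57
eef_pos: [0.4911, 0.1984, 0.1715]
eef_rot: [0.996, -0.09, 0.0, -0.001]
ft_force: [-0.1, 0.2, -0.2]
grip_width: 0.0
grip_force: 0.0
```

Emit:
shift_gripper(deltas="0,-0.016,0.007,0,0,0;0,-0.016,0.0095,0,0,0;0,0,0,0,0,0")

```text
clock: 3.82
eef_pos: [0.4962, 0.2291, 0.1542]
eef_rot: [0.996, -0.091, -0.001, -0.0]
ft_force: [-0.2, -0.3, -0.4]
grip_width: -0.002
grip_force: 0.0
```

```bash
python3 - <<'E'
from workcell import manip
import cv2,numpy as np
s=manip.get_state();c=manip.capture("scene");cv2.imwrite("pics/s2.png",cv2.resize(c["img"][185:335,155:315],None,fx=3,fy=3,interpolation=cv2.INTER_CUBIC))
E
```

```text
(no output)
```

View pics/s2.png

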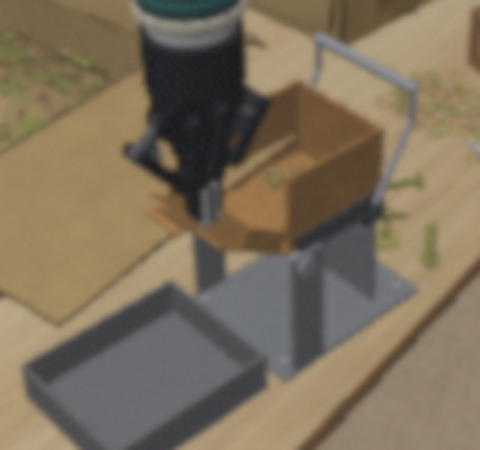

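The spout is open to roughly 1 rad with no resistance from the flap. I'll finish pushing it down.

Emit:
shift_gripper(deltas="0,-0.009,0.013,0,0,0;0,-0.008,0.012,0,0,0;0,-0.002,0.006,0,0,0;0,0,0.001,0,0,0;0,0,0,0,0,0;0,0,0,0,0,0")

```text
clock: 4.37
eef_pos: [0.4998, 0.2464, 0.1232]
eef_rot: [0.996, -0.092, -0.0, 0.0]
ft_force: [0.2, 0.3, 0.0]
grip_width: -0.003
grip_force: 0.0
```

```bash
python3 - <<'E'
from workcell import manip
import cv2,numpy as np
c=manip.capture("scene");cv2.imwrite("pics/s3.png",cv2.resize(c["img"][185:335,155:315],None,fx=3,fy=3,interpolation=cv2.INTER_CUBIC))
E
```

```text
(no output)
```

View pics/s3.png

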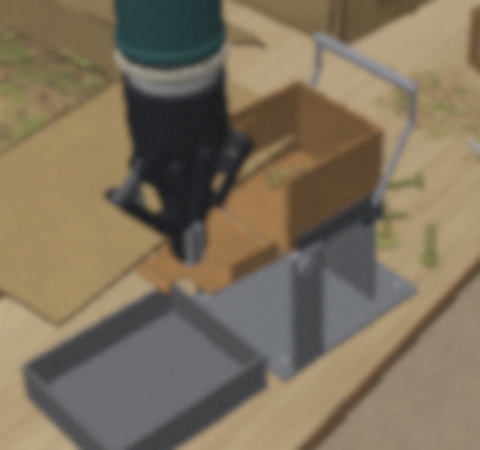

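Emit:
shift_gripper(deltas="0,0,0.002,0,0,0;0,0,0,0,0,0;0,0,0,0,0,0")

```text
clock: 4.67
eef_pos: [0.5, 0.2466, 0.1215]
eef_rot: [0.996, -0.093, 0.0, -0.0]
ft_force: [-0.0, 0.3, -0.3]
grip_width: 0.004
grip_force: 0.0
```

Emit:
shift_gripper(deltas="0,0,-0.035,0,0,0;0,0,-0.035,0,0,0;0,0,-0.035,0,0,0;0,0,-0.035,0,0,0;0,0,-0.035,0,0,0")

```text
clock: 5.08
eef_pos: [0.4995, 0.2464, 0.2983]
eef_rot: [0.996, -0.092, 0.0, -0.0]
ft_force: [1.0, 0.4, -0.0]
grip_width: -0.002
grip_force: 0.0
```

Emit:
shift_gripper(deltas="0.0012,0.04,0,0,0,0;0.0012,0.04,0,0,0,0;0.0012,0.04,0,0,0,0;0.0012,0.04,0,0,0,0;0.0012,0.039,0,0,0,0;0,0,0,0,0,0;0,0,0,0,0,0", aperture=0.5)

```text
clock: 5.67
eef_pos: [0.4689, 0.0482, 0.2967]
eef_rot: [0.996, -0.095, 0.0, -0.0]
ft_force: [-0.3, 0.8, 0.6]
grip_width: 0.5
grip_force: 0.0
```

```bash
python3 - <<'E'
from workcell import manip
import cv2,numpy as np
s=manip.get_state();c=manip.capture("wrist");cv2.imwrite("pics/w4.png",c["img"]);np.savez("pics/w4.npz",p=s["eef_pos"],r=s["eef_rot"],**c)
from h import *
w=wrist("w4");p=[.4941,.1789,-1.7536]
print(s["eef_pos"],proj(w,S2W(p,np.array([[131,57.5,221],[131,0,221],[131,-57.5,221]])/1e3)))
E
```

```text
[0.46889083 0.0481569  0.29665389] [[274.49893905 135.93841412]
 [275.48284957 222.19532986]
 [276.33779286 297.14601871]]
```

View pics/w4.png

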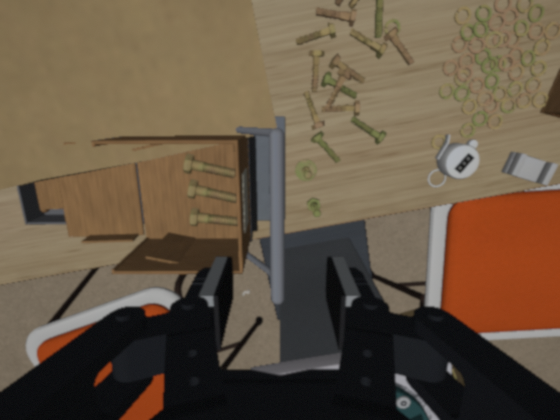

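The spout lies open with the bolts still in the carton. The bar ends at (277,130) and (277,300) match the prediction and sit between the fingers. Next I'll descend and pinch.

Emit:
shift_gripper(deltas="0,0,0.03,0,0,0;0,0,0.03,0,0,0;0,0,0.02,0,0,0;0,0,0.011,0,0,0;0,0,0,0,0,0")

```text
clock: 6.13
eef_pos: [0.4672, 0.0516, 0.2028]
eef_rot: [0.996, -0.091, -0.003, -0.0]
ft_force: [-1.1, -0.3, 0.1]
grip_width: 0.5
grip_force: 0.0
```

Emit:
shift_gripper(deltas="0,0,0,0,0,0;0,0,0,0,0,0;0,0,0,0,0,0;0,0,0,0,0,0;0,0,0,0,0,0;0,0,0,0,0,0", aperture=0.0, clamp_n=30)

```text
clock: 6.63
eef_pos: [0.4701, 0.0497, 0.2064]
eef_rot: [0.996, -0.092, 0.001, 0.0]
ft_force: [-0.5, -2.5, 5.0]
grip_width: 0.097
grip_force: 30.0
```

Emit:
shift_gripper(deltas="0,-0.0055,-0.0064,0,0,0;0,-0.0057,-0.0061,0,0,0;0,-0.0061,-0.0058,0,0,0;0,-0.0064,-0.0056,0,0,0;0,-0.0066,-0.0052,0,0,0;0,-0.0069,-0.0049,0,0,0;0,-0.0071,-0.0045,0,0,0;0,-0.0073,-0.0041,0,0,0;0,-0.0075,-0.0038,0,0,0;0,-0.0077,-0.0034,0,0,0")

```text
clock: 7.47
eef_pos: [0.4823, 0.1148, 0.2565]
eef_rot: [0.996, -0.093, 0.001, 0.001]
ft_force: [-0.3, -5.6, 5.7]
grip_width: 0.103
grip_force: 30.5
```

Emit:
shift_gripper(deltas="0,-0.0079,-0.003,0,0,0;0,-0.008,-0.0026,0,0,0;0,-0.0081,-0.0022,0,0,0;0,-0.0083,-0.0019,0,0,0;0,-0.0083,-0.0014,0,0,0;0,-0.0084,-0.0009,0,0,0;0,-0.0084,-0.0005,0,0,0;0,-0.0084,-0.0002,0,0,0;0,-0.01,0.0004,0,0,0;0,0,0,0,0,0")

```text
clock: 8.3
eef_pos: [0.4964, 0.1921, 0.2673]
eef_rot: [0.996, -0.092, 0.001, -0.001]
ft_force: [3.7, -2.4, 2.9]
grip_width: 0.103
grip_force: 31.4
```

Emit:
shift_gripper(deltas="0,0,0,0,0,0;0,0,0,0,0,0;0,0,0,0,0,0;0,0,0,0,0,0;0,0,0,0,0,0;0,0,0,0,0,0;0,0,0,0,0,0;0,0,0,0,0,0;0,0,0,0,0,0;0,0,0,0,0,0")

```text
clock: 9.13
eef_pos: [0.496, 0.1902, 0.2675]
eef_rot: [0.996, -0.093, 0.001, -0.0]
ft_force: [4.2, -2.2, 2.6]
grip_width: 0.104
grip_force: 31.2
```

```bash
python3 - <<'E'
from workcell import manip
import cv2,numpy as np
a=manip.capture("scene")["img"][175:335,145:335];b=manip.capture("top")["img"][195:270,155:285]
o=np.zeros((600,800,3),np.uint8);o[:320,:380]=cv2.resize(a,None,fx=2,fy=2,interpolation=cv2.INTER_CUBIC);o[:225,400:790]=cv2.resize(b,None,fx=3,fy=3,interpolation=cv2.INTER_CUBIC)
cv2.imwrite("pics/tip.png",o[:330])
E
```

```text
(no output)
```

View pics/tip.png

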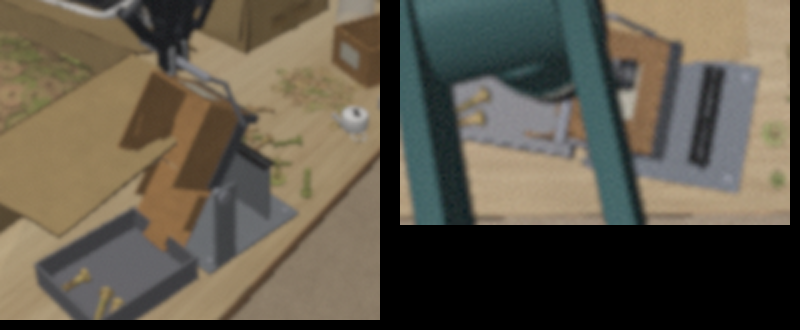

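The carton is tipped to about 0.96 rad. Three bolts show in the tray, at (78,280), (103,300) and (117,305) in the scene crop. I'll let it back down along the same arc.

Emit:
shift_gripper(deltas="0,0.01,-0.0004,0,0,0;0,0.0084,0.0002,0,0,0;0,0.0084,0.0005,0,0,0;0,0.0084,0.0009,0,0,0;0,0.0083,0.0014,0,0,0;0,0.0083,0.0019,0,0,0;0,0.0081,0.0022,0,0,0;0,0.008,0.0026,0,0,0;0,0.0079,0.003,0,0,0")

```text
clock: 9.98
eef_pos: [0.4811, 0.1149, 0.2548]
eef_rot: [0.996, -0.093, -0.0, -0.0]
ft_force: [4.7, -1.3, -2.1]
grip_width: 0.1
grip_force: 31.1
```

Emit:
shift_gripper(deltas="0,0.0077,0.0034,0,0,0;0,0.0075,0.0038,0,0,0;0,0.0073,0.0041,0,0,0;0,0.0071,0.0045,0,0,0;0,0.0069,0.0049,0,0,0;0,0.0066,0.0052,0,0,0;0,0.0064,0.0056,0,0,0;0,0.0061,0.0058,0,0,0;0,0.0057,0.0061,0,0,0;0,0.0055,0.0064,0,0,0")

```text
clock: 10.82
eef_pos: [0.4685, 0.0497, 0.2045]
eef_rot: [0.996, -0.093, -0.001, -0.0]
ft_force: [-1.7, 9.8, 37.3]
grip_width: 0.1
grip_force: 36.7
```

Emit:
shift_gripper(deltas="0,0,0,0,0,0;0,0,0,0,0,0;0,0,0,0,0,0")

```text
clock: 11.07
eef_pos: [0.4686, 0.0502, 0.2046]
eef_rot: [0.996, -0.092, -0.001, -0.0]
ft_force: [1.9, 2.5, -3.7]
grip_width: 0.103
grip_force: 31.4
```

Now level. I'll release to a partial opening and withdraw straight up, then check.

Emit:
shift_gripper(deltas="0,0,0,0,0,0;0,0,0,0,0,0;0,0,0,0,0,0;0,0,0,0,0,0;0,0,0,0,0,0", aperture=0.5)

```text
clock: 11.48
eef_pos: [0.4691, 0.0499, 0.2055]
eef_rot: [0.996, -0.092, 0.0, 0.0]
ft_force: [0.4, -0.1, 0.2]
grip_width: 0.497
grip_force: 0.0
```

Emit:
shift_gripper(deltas="0,0,-0.02,0,0,0;0,0,-0.03,0,0,0;0,0,-0.035,0,0,0;0,0,-0.035,0,0,0;0,0,-0.03,0,0,0")

```text
clock: 11.9
eef_pos: [0.4692, 0.0499, 0.3578]
eef_rot: [0.996, -0.092, 0.001, -0.0]
ft_force: [0.1, -0.2, -0.4]
grip_width: 0.496
grip_force: 0.0
```

Emit:
shift_gripper(deltas="0,0.035,0,0,0,0;0,0.035,0,0,0,0;0,0.035,0,0,0,0;0,0.035,0,0,0,0;0,0.035,0,0,0,0;0,0.035,0,0,0,0;0,0,0,0,0,0;0,0,0,0,0,0")

```text
clock: 12.57
eef_pos: [0.4301, -0.158, 0.3553]
eef_rot: [0.996, -0.094, -0.0, -0.0]
ft_force: [0.1, 0.7, 0.3]
grip_width: 0.502
grip_force: 0.0
```

```bash
python3 - <<'E'
from workcell import manip
import cv2,numpy as np
a=manip.capture("scene")["img"][175:345,145:365];b=manip.capture("top")["img"][190:270,155:435]
o=np.zeros((600,800,3),np.uint8);o[:340,:440]=cv2.resize(a,None,fx=2,fy=2,interpolation=cv2.INTER_CUBIC);o[350:590,:]=cv2.resize(b,None,fx=3,fy=3,interpolation=cv2.INTER_CUBIC)[:,:800]
cv2.imwrite("pics/fin.png",o)
E
```

```text
(no output)
```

View pics/fin.png

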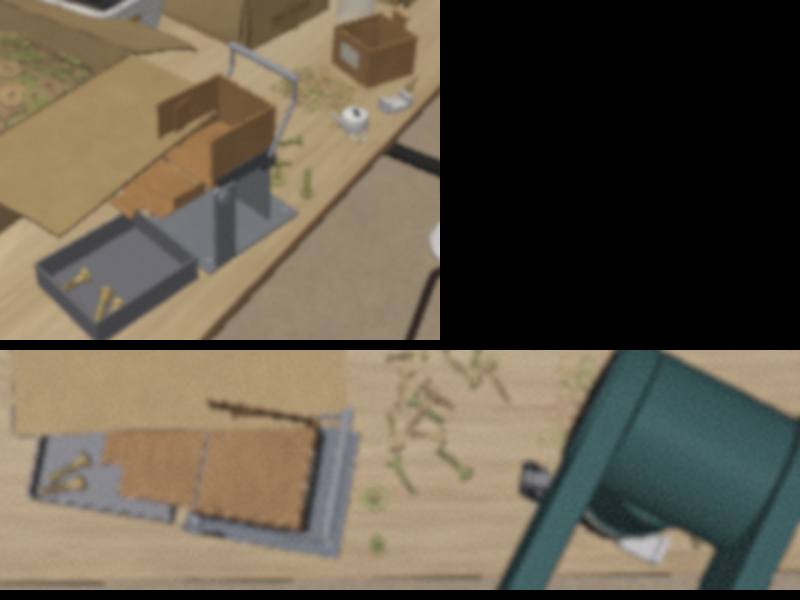

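The final view shows the carton level and empty, its spout out horizontally, and three bolts in the tray near (78,280)–(115,303). The spare carton is untouched and its spout still folded, and the arm is clear of everything.

```bash
python3 -c "
from workcell import manip
print(manip.close_job())"
```

```text
the job is handed in; nothing more can be done
None
```

I handed the job in at about 12.7 s: the spout was pulled out to about horizontal, the carton tipped to about 0.96 rad, all three bolts went into the tray, the carton is back level, and the spare carton's spout is still folded.

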